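# Balance-check casting-centrifuge rotor arms on knife edges

## Task

Check the three rotor arms of the casting centrifuge for balance: gently set all three across the balance stand, each with the notch under its hub on a knife edge of its own, and let go so that all three swing free at the same time. The one that tips has a bad counterweight: lay it flat in the red reject tray, leave the two good ones hanging level on their knife edges, and do not disturb the other things on the bench.

Things in the scene. Friction and masses are not known exactly. Their poses are not given: they have to be found in the camera images.
- rotor_1: Centrifuge rotor arm, 168 mm long along its x, 0.24 kg (varies by a fifth). Origin: underside, under mid-hub; z up. Aluminium hub: 32 mm (x) x 28 mm (y, flat cheeks to grip), 38 to 60 mm above the underside, screw head 2.5 mm on top. +x end: open steel ring, diameter 42, height 26, centre x = 66 mm; -x end: brass counterweight, diameter 38, height 24, centre x = -62 mm. Both stand on the bench.
- rotor_2: Looks just like rotor_1 (same sizes, origin, axes). In all three the beams between hub and ends are 16 mm wide, 21 to 30 mm above the underside. One of the three, not to be told by looking, has a hollow counterweight: its centre of mass lies 9 mm towards the ring; in the other two it lies under the notch.
- rotor_3: Looks just like rotor_1 (same sizes, origin, axes). In all three the centre of mass lies about 16 mm below the notch apex, so on a knife edge an arm swings like a scale beam: level within 2 degrees when balanced (settled in about 1.5 s), tipped some 13 degrees when not.
- rotor_1_notch (a point): Middle of the apex of the V notch across the underside of the hub of rotor_1, 36 mm above the arm's origin along its z. The notch runs along the arm's y through the whole 28 mm of the hub; its flanks slope 35 degrees, 17 mm to each side in x and 12 mm down.
- rotor_2_notch (a point): Middle of the apex of the V notch across the underside of the hub of rotor_2, 36 mm above the arm's origin along its z. Same notch as on rotor_1.
- rotor_3_notch (a point): Middle of the apex of the V notch across the underside of the hub of rotor_3, 36 mm above the arm's origin along its z. Same notch as on rotor_1.
- stand: Balance stand, fixed: blue base plate 160 mm (x) x 244 mm (y), 14 mm high, with three knife-edge posts in a row along its y, 78 mm apart. Origin: under its middle at bench height. Black rubber strips, tops 17 mm above the bench, along y at x = +68 and -68 mm catch an arm's low end. Arms go across the row: long axis along the stand's x, either end to the front.
- knife_left (a point): Left (stand y = +78 mm) knife edge: middle of its top edge, which is 20 mm long along the stand's y and 72 mm above the bench. Slippery steel wedge, 60 degrees, on a post 16 mm wide: a notch let down within 6 mm of it (in the stand's x) slides home; with the hub centred its cheeks overhang the edge by 4 mm each, so fingers on the cheeks pass beside it.
- knife_mid (a point): Middle (stand y = 0) knife edge: middle of its top edge, which is 20 mm long along the stand's y and 72 mm above the bench. Like knife_left.
- knife_right (a point): Right (stand y = -78 mm) knife edge: middle of its top edge, which is 20 mm long along the stand's y and 72 mm above the bench. Like knife_left.
- reject_tray: Red plastic reject tray, fixed, open at the top: outside 200 mm (x) x 88 mm (y) x 24 mm high, walls and floor 4 mm, so 192 x 80 mm inside. Origin: centre of its underside, on the bench.
- plaster_pot: White plaster pot with a green lid, 73 mm across, 71 mm high; loose bystander. Origin: centre of its underside.
- dropper_bottle: White dropper bottle with a blue nozzle, 36 mm across, 100 mm high; loose bystander. Origin: centre of its underside.
- bowl_green: Green rubber mixing bowl, 120 mm across, 78 mm high; loose bystander. Origin: centre of its underside.
- denture_trial: Jaw model with pink gum line, 62 x 61 x 26 mm; loose bystander. Origin: centre of its underside.

How it is judged:
On the way:
1. all three rotor arms rest on knife edges of their own, let go by the gripper, at the same time ((distance between rotor_1_notch and knife_left below 0.01 m or distance between rotor_1_notch and knife_mid below 0.01 m or distance between rotor_1_notch and knife_right below 0.01 m) and contact force between the fingers and rotor_1 below 0.05 N and (distance between rotor_2_notch and knife_left below 0.01 m or distance between rotor_2_notch and knife_mid below 0.01 m or distance between rotor_2_notch and knife_right below 0.01 m) and contact force between the fingers and rotor_2 below 0.05 N and (distance between rotor_3_notch and knife_left below 0.01 m or distance between rotor_3_notch and knife_mid below 0.01 m or distance between rotor_3_notch and knife_right below 0.01 m) and contact force between the fingers and rotor_3 below 0.05 N), for 0.5 s.
At the end, for the whole second after the job is handed in: One rotor arm lies flat on the floor of the reject tray (middle within 40 mm of the tray's, tilt under 0.06 rad, at rest); the other two rest by their notch apex on a knife edge each (within 10 mm), level within 0.07 rad, swinging under 0.25 rad/s (((z of rotor_1 in the frame of reject_tray between -0.002 and 0.01 m and horizontal distance between rotor_1 and reject_tray below 0.04 m and angle between rotor_1's own z axis and vertical below 0.06 rad and linear speed of rotor_1 below 0.02 m/s and (distance between rotor_2_notch and knife_left below 0.01 m or distance between rotor_2_notch and knife_mid below 0.01 m or distance between rotor_2_notch and knife_right below 0.01 m) and angle between each of rotor_2, rotor_3's own z axis and vertical below 0.07 rad and angular speed of each of rotor_2, rotor_3 below 0.25 rad/s and (distance between rotor_3_notch and knife_left below 0.01 m or distance between rotor_3_notch and knife_mid below 0.01 m or distance between rotor_3_notch and knife_right below 0.01 m)) or (z of rotor_2 in the frame of reject_tray between -0.002 and 0.01 m and horizontal distance between rotor_2 and reject_tray below 0.04 m and angle between rotor_2's own z axis and vertical below 0.06 rad and linear speed of rotor_2 below 0.02 m/s and (distance between rotor_1_notch and knife_left below 0.01 m or distance between rotor_1_notch and knife_mid below 0.01 m or distance between rotor_1_notch and knife_right below 0.01 m) and angle between each of rotor_1, rotor_3's own z axis and vertical below 0.07 rad and angular speed of each of rotor_1, rotor_3 below 0.25 rad/s and (distance between rotor_3_notch and knife_left below 0.01 m or distance between rotor_3_notch and knife_mid below 0.01 m or distance between rotor_3_notch and knife_right below 0.01 m)) or (z of rotor_3 in the frame of reject_tray between -0.002 and 0.01 m and horizontal distance between rotor_3 and reject_tray below 0.04 m and angle between rotor_3's own z axis and vertical below 0.06 rad and linear speed of rotor_3 below 0.02 m/s and (distance between rotor_1_notch and knife_left below 0.01 m or distance between rotor_1_notch and knife_mid below 0.01 m or distance between rotor_1_notch and knife_right below 0.01 m) and angle between each of rotor_1, rotor_2's own z axis and vertical below 0.07 rad and angular speed of each of rotor_1, rotor_2 below 0.25 rad/s and (distance between rotor_2_notch and knife_left below 0.01 m or distance between rotor_2_notch and knife_mid below 0.01 m or distance between rotor_2_notch and knife_right below 0.01 m)))); the robot touches nothing.
It fails at once if another thing on the bench is moved by more than 30 mm (distance of any of plaster_pot, dropper_bottle, bowl_green, denture_trial from where it was at the start of the episode above 0.03 m).
It fails at once if a rotor arm is slammed or pressed onto the stand with more than 30 N (contact force between any of rotor_1, rotor_2, rotor_3 and stand above 30 N).
It fails at once if a rotor arm is tipped over (more than about 50 degrees from upright) (angle between any of rotor_1, rotor_2, rotor_3's own z axis and vertical above 0.9 rad).
It also fails if it takes over 72 s, if anything falls off the work surface, if the arm or the gripper's body presses on something with over 40 N, if the wrist force passes 120 N, or if a joint passes its speed limit or range.

## Robot

A 6-joint arm with a two-finger parallel gripper is mounted at the origin on a cart in front of the work surface, level with it; the furniture and walls round the work are solid. World frame = base frame: x ahead of the robot, y to its left, z up, the work surface at z = 0. Lengths are in m, angles in rad, forces in N, time in s.
With the tool pointing down it reaches from about 0.35 to 0.725 m from the base axis. Payload 6 kg.
Tool frame: the origin (TCP) lies midway between the tips of the shut fingers; the grasp point (between the pads) lies 19 mm behind it; z points along the fingers, y is the line along which they close (so a half turn about z gives the same grasp; the last joint's range is limited). The gripper opens to 85 mm and grips with 20 to 120 N. Pads are 22 mm wide; open, the fingers measure 114 mm over their backs; the gripper's body (76 mm by 85 mm) begins 54 mm behind the grasp point. The pads swing forward as they close: fully open they stand 13 mm farther back than shut.
Start: joints at [0.334, 0.04, 0.085, 0, -1.615, -0.334], TCP at [0.6, 0, 0.231] pointing down, gripper open.
Joint ranges: [-2.56, 2.56], [-1.29, 2.01], [-1.08, 1.49], [-3.29, 1.98], [-2.81, -0.18], [-2.99, 2.99]. Speed limits (rad/s): [2.57, 2.57, 3.01, 3.14, 3.14, 3.14].

## Interface

Orientations are given as a unit quaternion [x, y, z, w].
In Python, from rig import r, imaging, job gives the robot as it stands.
- The arm moves only by the tool arm_command, never from a script. Its argument "targets" is a list of rows, each an object of numbers: "x", "y", "z": the shift along the tool's x, y, z in m; "ax", "ay", "az": the turn, a rotation vector about the tool's x, y, z in degrees; "jaw": the finger opening in m, from 0 to 0.0854. In form: [{"x": .., "y": .., "z": .., "ax": .., "ay": .., "az": .., "jaw": ..}, ...]. A call has exactly 10 rows; each row is the pose to reach, as a shift and turn from the pose commanded when the call began, along the tool's axes at that moment; what a row does not reach only later rows make up. A row lasts 1/8 s, in which the tool goes at most 62.5 mm and 10.7 degrees, less where a joint would pass 70% of its speed; a pose out of reach is approached as far as the arm can. A call with a gripper value outside its range is refused whole. The fingers move at their own pace and stop on an object; "force" is the grip in N (left out, the last holds). Time passes only in rows, so rows that repeat a pose let the fingers close, or fill a call up. It gives the time, the measured TCP pose, the force, the opening and the grip force at its end, in the units of the state.
- r.get_state(): the state, without advancing time (a new reading comes with each control period).
- imaging.snapshot(name): name is "scene" or "side" or "wrist"; returns (picture, depth): 400x640x3 uint8, blue, green, red; 400x640 float32, m along the optical axis (not along the pixel's ray), 0 where there is no reading.
- imaging.get_calibration(name): a dict with "vfov" (degrees; the focal length in pixels is half the picture's height over the tangent of half this angle, whatever the lens; pixels are square), "cx", "cy" (the principal point, pixels), "rvec" (rotation vector, rad) and "tvec" (3), from world to camera coordinates, as OpenCV has them. Camera axes: x right, y down, z forward; pixel columns grow to the right and rows downward; lengths in m; the calibration is good to about 2 mm. A picture is of the moment at which its call begins: read the wrist's pose just before it. get_calibration takes no time and is no camera call; for the wrist camera it gives the pose at the moment of the call.
- job.hand_in(): hands the job in; it is judged then, once.
The state is a dict: "t": time; "joints": joint angles; "joint_vel": joint speeds; "effort": joint torques, N m; "tcp_pos": TCP position; "tcp_rot": TCP orientation; "ft_force": force on the tool from outside, world axes, zero at the start; "ft_torque": the same for the moment, N m; "grip_width": opening from 0.0 (shut) to 1.0 (fully open); "finger_force": force on a finger pad.
Only numpy, scipy, OpenCV 4.12 (cv2) and the standard library are available. Lean on these libraries where they do the work, as an engineer would, in place of code of your own. Each camera call takes 0.05 s, during which the arm holds its last target. There are 200 camera calls.

## Working session

There is one attempt and no reset: what is moved stays moved. The work goes in short steps, Python scripts to look and compute and a tool call to move; the robot and the scene stay as the last step left them, time stands still between calls to the robot, and variables do not carry over. Pictures are saved under pics/ and viewed, at most 10 in all, crops included, and the job is handed in when it is done.

Besides the shell and the picture viewer there is one more tool, called after "Emit:" in YAML: its name, and indented under it one key for each argument. arm_command: Moves the arm, as the interface text tells. Its arguments: {"type":"object","properties":{"targets":{"type":"array","items":{"type":"object","properties":{"x":{"type":"number"},"y":{"type":"number"},"z":{"type":"number"},"ax":{"type":"number"},"ay":{"type":"number"},"az":{"type":"number"},"jaw":{"type":"number"}}}},"force":{"type":"number"}},"required":["targets"]}

```bash
mkdir -p pics; ls
cat > h.py <<'E'
import numpy as np, cv2
from rig import r, imaging, job
def cal(n):
    c=imaging.get_calibration(n); f=200/np.tan(np.radians(c['vfov'])/2)
    R=cv2.Rodrigues(np.array(c['rvec'],float))[0]; return f,c['cx'],c['cy'],R,np.array(c['tvec'],float).ravel(),c
def cloud(d,n,k=None):
    f,cx,cy,R,t,_=k or cal(n); v,u=np.mgrid[:400,:640]
    P=np.stack([(u-cx)/f*d,(v-cy)/f*d,d],-1); return (P-t)@R
E
python3 - <<'E'
from h import *
print(r.get_state())
a=[]
for n in("scene","side","wrist"):
    k=cal(n); im,d=imaging.snapshot(n); print(n,k[5],(d>0).mean()); cv2.imwrite(f"pics/{n}0.png",im); np.savez(f"{n}0.npz",im=im,W=cloud(d,n,k),d=d)
E
```

```text
pics
{'t': 0.0, 'joints': array([ 3.33665498e-01,  4.07994805e-02,  8.38148467e-02, -4.53588792e-04,
       -1.61552838e+00, -3.33669645e-01]), 'joint_vel': array([ 0.00013083,  0.00018547, -0.00076364,  0.00200304, -0.00047283,
        0.00064714]), 'effort': array([-7.27207535e-04, -3.68200672e+01,  3.47413230e+01,  6.93227157e+00,
       -5.48646509e-03, -9.47124363e-06]), 'tcp_pos': array([5.99664040e-01, 5.53246691e-05, 2.30290068e-01]), 'tcp_rot': array([ 7.07112070e-01, -7.07100935e-01, -5.78536144e-04,  6.73340568e-04]), 'ft_force': array([ 0.71257675, -0.08241255,  0.53750279]), 'ft_torque': array([-0.04414363, -0.01821562,  0.01337358]), 'finger_force': 0.0, 'grip_width': 1.0008091396165555}
scene {'vfov': 44.152527233914796, 'cx': 321.7023041714459, 'cy': 205.15308179384556, 'rvec': array([ 2.22529802, -0.67434701,  0.29182288]), 'tvec': array([-0.4264944 ,  0.28262866,  1.27533324])} 0.99587890625
side {'vfov': 56.334072586656575, 'cx': 315.79278227429313, 'cy': 201.02821115425937, 'rvec': array([ 2.03977105, -0.35614882,  0.21321435]), 'tvec': array([-0.50636415,  0.1635242 ,  1.02422254])} 0.99621875
wrist {'vfov': 66.12005692414697, 'cx': 314.08785830352144, 'cy': 203.3332591003239, 'rvec': array([1.74587232e-03, 3.10265902e+00, 4.77857332e-01]), 'tvec': array([ 0.59978072, -0.04050499,  0.38079497])} 0.99615234375
```

View pics/scene0.png

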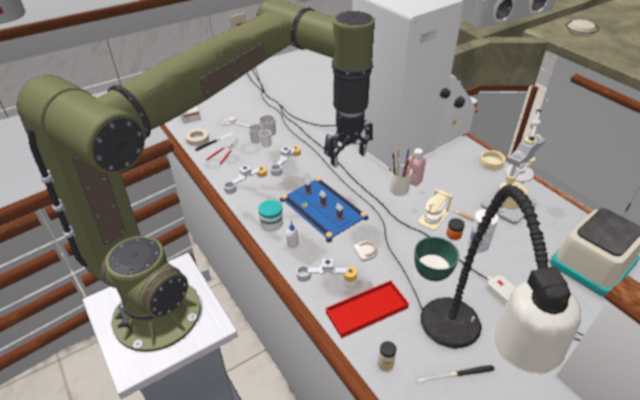

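View pics/side0.png

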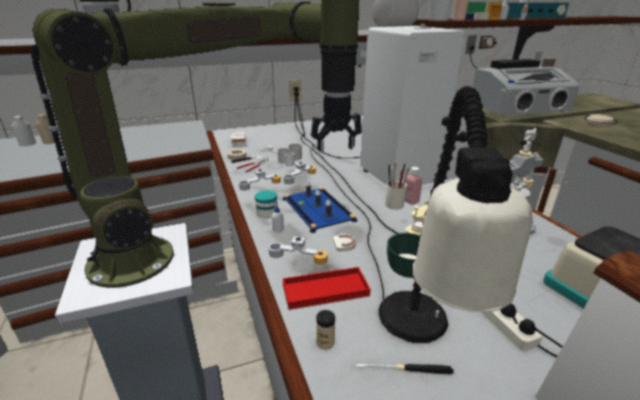

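The scene view shows three arms: (245,180), (287,158) and (325,270). The blue stand is at (322,208), the red tray at (367,308), the pot at (270,212), the bottle at (292,235), the bowl at (436,258) and the jaw model at (366,250). I'll locate them coarsely now.

Run:
```python
from h import *
for n in("scene","side"):
    z=np.load(f"{n}0.npz"); im,W=z['im'],z['W']; hsv=cv2.cvtColor(im,cv2.COLOR_BGR2HSV)
    H,S,V=[hsv[...,i].astype(int) for i in range(3)]
    ok=(W[...,0]>.25)&(W[...,0]<.85)&(abs(W[...,1])<.6)&(W[...,2]>-.02)&(W[...,2]<.13)
    for nm,m in dict(brass=(H>12)&(H<28)&(S>110)&(V>120),blue=(H>100)&(H<125)&(S>120),red=((H<6)|(H>174))&(S>180)&(V>120),green=(H>75)&(H<98)&(S>90)).items():
        c,l,st,ce=cv2.connectedComponentsWithStats((m&ok).astype(np.uint8))
        for i in range(1,c):
            if st[i,4]<12: continue
            p=W[l==i]; q=(p[:,:2]*1000).astype(np.float32)
            print(n,nm,st[i,4],ce[i].round(),np.median(p,0).round(3),p.min(0).round(3),p.max(0).round(3),cv2.minAreaRect(q) if st[i,4]>100 else '')
    # objects above bench
    c,l,st,ce=cv2.connectedComponentsWithStats((ok&(W[...,2]>.012)).astype(np.uint8))
    for i in range(1,c):
        if st[i,4]>40:
            p=W[l==i]; print(n,'obj',st[i,4],ce[i].round(),np.median(p,0).round(3),p.min(0).round(3),p.max(0).round(3))
```

```text
scene brass 32 [297. 151.] [0.663 0.384 0.02 ] [0.646 0.374 0.006] [0.676 0.402 0.028] 
scene brass 45 [262. 172.] [0.5   0.346 0.02 ] [0.485 0.336 0.009] [0.516 0.365 0.029] 
scene brass 15 [328. 234.] [ 0.52  -0.019  0.018] [ 0.517 -0.029  0.014] [ 0.526 -0.011  0.022] 
scene brass 106 [350. 274.] [ 0.482 -0.186  0.022] [ 0.466 -0.199  0.008] [ 0.502 -0.159  0.03 ] ((485.70086669921875, -181.53329467773438), (38.10011672973633, 29.13788604736328), 32.179649353027344)
scene blue 1649 [325. 208.] [0.572 0.078 0.015] [ 0.505 -0.031  0.006] [0.663 0.219 0.056] ((583.0726928710938, 93.92669677734375), (136.90843200683594, 243.87069702148438), 5.983473300933838)
scene blue 99 [305. 217.] [0.506 0.083 0.015] [ 0.49  -0.012  0.008] [0.516 0.192 0.022] 
scene red 2237 [366. 308.] [ 0.458 -0.289  0.005] [ 0.353 -0.348 -0.003] [ 0.559 -0.24   0.029] ((455.7468566894531, -293.5095520019531), (91.57072448730469, 199.96502685546875), 83.93680572509766)
scene green 330 [270. 209.] [0.407 0.12  0.071] [0.374 0.087 0.06 ] [0.444 0.16  0.078] ((409.9077453613281, 124.97750854492188), (73.08957672119
[... 4086 characters left out ...]
91 -0.162  0.012] [ 0.85  -0.104  0.097]
side obj 3818 [410. 296.] [ 0.619 -0.436  0.024] [ 0.533 -0.515  0.012] [ 0.74  -0.228  0.114]
side obj 262 [344. 241.] [ 0.576 -0.134  0.017] [ 0.545 -0.162  0.012] [ 0.607 -0.099  0.027]
side obj 581 [298. 249.] [ 0.433 -0.151  0.028] [ 0.359 -0.198  0.012] [ 0.503 -0.085  0.065]
side obj 880 [325. 287.] [ 0.454 -0.317  0.02 ] [ 0.352 -0.349  0.012] [ 0.559 -0.24   0.027]
side obj 1172 [515. 325.] [ 0.775 -0.562  0.032] [ 0.761 -0.6    0.012] [ 0.815 -0.492  0.059]
side obj 640 [325. 328.] [ 0.394 -0.454  0.059] [ 0.379 -0.462  0.012] [ 0.417 -0.424  0.079]
side obj 150 [432. 367.] [ 0.569 -0.574  0.013] [ 0.527 -0.59   0.012] [ 0.6   -0.553  0.017]
```

View pics/wrist0.png

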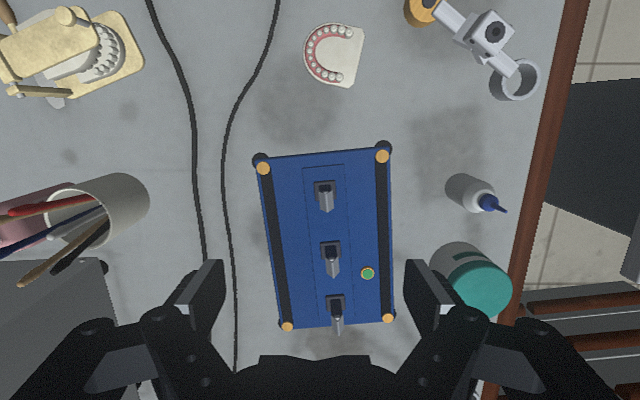

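The wrist view shows the stand with brass corner pins at (264,168), (382,156), (287,326) and (388,317). The knife posts are at about (322,190), (331,250) and (336,300). I'll compute the stand pose, the hub positions and the arm yaws.

```bash
cat >> h.py <<'E'
from scipy.spatial.transform import Rotation as Ro
def ray(k,u,v,z):
    f,cx,cy,R,t,_=k; C=-R.T@t; d=R.T@np.array([(u-cx)/f,(v-cy)/f,1]); return C+d*(z-C[2])/d[2]
def hsvm(im):
    h=cv2.cvtColor(im,cv2.COLOR_BGR2HSV).astype(int); return h[...,0],h[...,1],h[...,2]
def go(x,y,z,yaw=None):
    """shift in tool axes to world x,y,z; az so that closing axis (tool y) has world yaw (deg, mod 180)"""
    s=r.get_state(); R=Ro.from_quat(s['tcp_rot']).as_matrix()
    d=R.T@(np.array([x,y,z])-s['tcp_pos']); cur=np.degrees(np.arctan2(R[1,1],R[0,1]))
    az=None if yaw is None else -((yaw-cur+90)%180-90)
    print('shift',(d*1000).round(1),'mm az',az,'cur',cur.round(2),'tcp',s['tcp_pos'].round(4),'t',round(s['t'],2),'j6',s['joints'][5].round(2),'gw',s['grip_width'],'tilt',R[:,2].round(3))
E
python3 - <<'E'
from h import *
k=cal("wrist"); print('cam',(-k[3].T@k[4]).round(3))
z=np.load("wrist0.npz"); W=z['W']; im=z['im']; H,S,V=hsvm(im)
p=[ray(k,*q,.017)[:2] for q in((264,168),(382,156),(287,326),(388,317))]; print(np.round(p,4)); p=np.array(p)
print('centre',p.mean(0), 'yaw',np.degrees(np.arctan2(*(p[0]+p[1]-p[2]-p[3])[::-1])), np.degrees(np.arctan2(*(p[0]-p[1]+p[2]-p[3])[::-1])))
m=(H>100)&(H<125)&(S>120)&(V>60)&(abs(W[...,2]-.014)<.006); print('blue rect',cv2.minAreaRect((W[m][:,:2]*1000).astype(np.float32)))
t=(W[...,2]>.066)&(W[...,2]<.08)&(abs(W[...,0]-.58)<.04)
c,l,st,ce=cv2.connectedComponentsWithStats(t.astype(np.uint8))
for i in range(1,c):
    if st[i,4]>5: print('knife',st[i,4],ce[i].round(1),W[l==i].mean(0).round(4),W[l==i].min(0).round(3),W[l==i].max(0).round(3))
for n in("scene","side"):
    z=np.load(f"{n}0.npz"); W=z['W']
    for nm,(a,b) in dict(A=(.43,.345),B=(.6,.36),C=(.435,-.14)).items():
        q=W[(np.hypot(W[...,0]-a,W[...,1]-b)<.11)&(W[...,2]>.012)&(W[...,2]<.08)]
        h=q[q[:,2]>.055]; mu=q[:,:2].mean(0); e=np.linalg.svd(q[:,:2]-mu,full_matrices=False)[2][0]
        pr=(q[:,:2]-mu)@e
        print(n,nm,'hub',np.median(h,0).round(3),h.min(0).round(3),h.max(0).round(3),'axis',np.degrees(np.arctan2(e[1],e[0])).round(1),'mid',(mu+e*(pr.max()+pr.min())/2).round(3),np.ptp(pr).round(3))
E
```

```text
cam [ 0.601 -0.076  0.374]
[[ 0.6588 -0.0074]
 [ 0.521  -0.0214]
 [ 0.6378  0.2154]
 [ 0.4981  0.2009]]
centre [0.57890664 0.09687652] yaw -84.37238730271943 5.860185475487246
blue rect ((579.76318359375, 95.384033203125), (159.58932495117188, 242.5272979736328), 5.861715316772461)
knife 140 [326.5 201.9] [0.5871 0.018  0.0697] [0.582 0.008 0.066] [0.592 0.029 0.074]
knife 124 [332.7 268.5] [0.5793 0.0957 0.0696] [0.574 0.085 0.066] [0.583 0.106 0.074]
knife 96 [338.1 326.3] [0.5716 0.1728 0.0697] [0.568 0.163 0.066] [0.576 0.184 0.074]
scene A hub [0.437 0.347 0.06 ] [0.422 0.332 0.055] [0.455 0.364 0.068] axis -177.9 mid [0.446 0.345] 0.188
scene B hub [0.603 0.366 0.06 ] [0.585 0.346 0.055] [0.623 0.381 0.069] axis -162.7 mid [0.589 0.362] 0.197
scene C hub [ 0.434 -0.143  0.059] [ 0.417 -0.162  0.055] [ 0.456 -0.123  0.066] axis -45.7 mid [ 0.428 -0.148] 0.168
side A hub [0.435 0.343 0.059] [0.42  0.33  0.055] [0.452 0.354 0.065] axis 2.7 mid [0.445 0.342] 0.186
side B hub [0.599 0.361 0.058] [0.585 0.347 0.055] [0.618 0.384 0.063] axis -163.0 mid [0.587 0.359] 0.193
side C hub [ 0.433 -0.148  0.06 ] [ 0.415 -0.162  0.055] [ 0.453 -0.127  0.065] axis -43.2 mid [ 0.426 -0.149] 0.165
```

The stand yaw is 5.9°. The knives are at (0.587,0.018), (0.579,0.096) and (0.572,0.173). I'll hover over arm A.

Emit:
arm_command:
  targets:
    - {"x": -0.04,"y": 0.018,"z": 0,"az": 10,"jaw": 0.08}
    - {"x": -0.085,"y": 0.04,"z": 0,"az": 20,"jaw": 0.08}
    - {"x": -0.13,"y": 0.06,"z": 0,"az": 30,"jaw": 0.08}
    - {"x": -0.175,"y": 0.08,"z": 0,"az": 40,"jaw": 0.08}
    - {"x": -0.22,"y": 0.1,"z": 0,"az": 50,"jaw": 0.08}
    - {"x": -0.265,"y": 0.12,"z": 0,"az": 60,"jaw": 0.08}
    - {"x": -0.305,"y": 0.14,"z": 0.01,"az": 70,"jaw": 0.08}
    - {"x": -0.345,"y": 0.163,"z": 0.02,"az": 80,"jaw": 0.08}
    - {"x": -0.345,"y": 0.163,"z": 0.03,"az": 90,"jaw": 0.08}
    - {"x": -0.345,"y": 0.163,"z": 0.03,"az": 90,"jaw": 0.08}
  force: 50

```text
invalid input at $.targets[0]: expected keys x, y, z, ax, ay, az, jaw
```

```bash
cat >> h.py <<'E'
def hub(tag,cx,cy,zoff=0,rad=.1):
    k=cal("wrist"); im,d=imaging.snapshot("wrist"); W=cloud(d,"wrist",k); cv2.imwrite(f"pics/{tag}.png",im)
    H,S,V=hsvm(im); near=np.hypot(W[...,0]-cx,W[...,1]-cy)<rad
    h=near&(abs(W[...,2]-.060-zoff)<.0025)
    n,l,st,_=cv2.connectedComponentsWithStats(h.astype(np.uint8)); i=1+np.argmax(st[1:,4]); h=l==i
    (a,b),(w,hh),ang=cv2.minAreaRect((W[h][:,:2]*1000).astype(np.float32))
    br=near&(H>12)&(H<28)&(S>110)&(V>90)&(abs(W[...,2]-.024-zoff)<.005)
    rg=near&(abs(W[...,2]-.026-zoff)<.003)&~br&(S<70)
    B=W[br].mean(0) if br.any() else np.array([np.nan]*3)
    print(tag,'hub',round(a,1),round(b,1),(round(w,1),round(hh,1)),round(ang,1),'mean',W[h].mean(0).round(4),'brass',B.round(4),br.sum(),
      'yaw hub->brass',np.degrees(np.arctan2(B[1]-b/1e3,B[0]-a/1e3)).round(1),'dist',np.hypot(B[1]-b/1e3,B[0]-a/1e3).round(4))
    return im,W
E
python3 - <<'E'
from h import *
hub('A1',.437,.345)
go(.437,.345,.03,90)
E
```

```text
Traceback (most recent call last):
  File "h.py", line 24, in hub
    n,l,st,_=cv2.connectedComponentsWithStats(h.astype(np.uint8)); i=1+np.argmax(st[1:,4]); h=l==i
                                                                       ~~~~~~~~~^^^^^^^^^^
ValueError: attempt to get argmax of an empty sequence
```

All keys are required in each row.

Emit:
arm_command:
  targets:
    - {"x": -0.04,"y": 0.018,"z": 0,"ax": 0,"ay": 0,"az": 10,"jaw": 0.08}
    - {"x": -0.085,"y": 0.04,"z": 0,"ax": 0,"ay": 0,"az": 20,"jaw": 0.08}
    - {"x": -0.13,"y": 0.06,"z": 0,"ax": 0,"ay": 0,"az": 30,"jaw": 0.08}
    - {"x": -0.175,"y": 0.08,"z": 0,"ax": 0,"ay": 0,"az": 40,"jaw": 0.08}
    - {"x": -0.22,"y": 0.1,"z": 0,"ax": 0,"ay": 0,"az": 50,"jaw": 0.08}
    - {"x": -0.265,"y": 0.12,"z": 0,"ax": 0,"ay": 0,"az": 60,"jaw": 0.08}
    - {"x": -0.305,"y": 0.14,"z": 0.01,"ax": 0,"ay": 0,"az": 70,"jaw": 0.08}
    - {"x": -0.345,"y": 0.163,"z": 0.02,"ax": 0,"ay": 0,"az": 80,"jaw": 0.08}
    - {"x": -0.345,"y": 0.163,"z": 0.03,"ax": 0,"ay": 0,"az": 90,"jaw": 0.08}
    - {"x": -0.345,"y": 0.163,"z": 0.03,"ax": 0,"ay": 0,"az": 90,"jaw": 0.08}
  force: 50

```text
t: 1.45
tcp_pos: [0.4364, 0.3451, 0.2002]
tcp_rot: [-0.001, 1.0, -0.001, -0.001]
ft_force: [1.0, 0.3, -0.3]
grip_width: 0.936
finger_force: 0.0
```

Run:
```python
from h import *
hub('A1',.437,.345)
go(.437,.345,.03,90)
```

```text
A1 hub 439.7 352.1 (31.9, 29.0) 6.8 mean [0.438  0.3523 0.0604] brass [0.5025 0.3607 0.0247] 484 yaw hub->brass 7.8 dist 0.0634
shift [ -0.2   0.3 171.1] mm az 0.21549661322028157 cur 90.22 tcp [0.4369 0.3448 0.2011] t 1.5 j6 -2.6 gw 0.9330621529774271 tilt [-0.    -0.001 -1.   ]
```

Arm A's hub is at (0.4395,0.352) with yaw about 7.5°. I'll descend and grip it.

Emit:
arm_command:
  targets:
    - {"x": -0.0026,"y": 0.0072,"z": 0.05,"ax": 0,"ay": 0,"az": -7.3,"jaw": 0.07}
    - {"x": -0.0026,"y": 0.0072,"z": 0.1,"ax": 0,"ay": 0,"az": -7.3,"jaw": 0.07}
    - {"x": -0.0026,"y": 0.0072,"z": 0.14,"ax": 0,"ay": 0,"az": -7.3,"jaw": 0.07}
    - {"x": -0.0026,"y": 0.0072,"z": 0.173,"ax": 0,"ay": 0,"az": -7.3,"jaw": 0.07}
    - {"x": -0.0026,"y": 0.0072,"z": 0.173,"ax": 0,"ay": 0,"az": -7.3,"jaw": 0.05}
    - {"x": -0.0026,"y": 0.0072,"z": 0.173,"ax": 0,"ay": 0,"az": -7.3,"jaw": 0.035}
    - {"x": -0.0026,"y": 0.0072,"z": 0.173,"ax": 0,"ay": 0,"az": -7.3,"jaw": 0.02}
    - {"x": -0.0026,"y": 0.0072,"z": 0.173,"ax": 0,"ay": 0,"az": -7.3,"jaw": 0.02}
    - {"x": -0.0026,"y": 0.0072,"z": 0.173,"ax": 0,"ay": 0,"az": -7.3,"jaw": 0.02}
    - {"x": -0.0026,"y": 0.0072,"z": 0.173,"ax": 0,"ay": 0,"az": -7.3,"jaw": 0.02}
  force: 50

```text
t: 2.75
tcp_pos: [0.4407, 0.3531, 0.0309]
tcp_rot: [-0.064, 0.998, 0.001, 0.002]
ft_force: [-0.2, -1.0, 7.2]
grip_width: 0.319
finger_force: 50.3
```

Run:
```python
from h import *
im,W=hub('A2',.437,.350)
go(.5793,.0957,.17,95.86)
```

```text
A2 hub 439.0 353.4 (32.0, 40.4) 8.4 mean [0.4359 0.3529 0.0604] brass [0.4976 0.3617 0.0245] 1057 yaw hub->brass 8.0 dist 0.0593
shift [-105.  -272.7 -139.3] mm az 1.48235825484187 cur 97.34 tcp [0.4407 0.3531 0.0309] t 2.8 j6 -2.47 gw 0.3212543258643786 tilt [ 0.003  0.002 -1.   ]
```

View pics/A2.png

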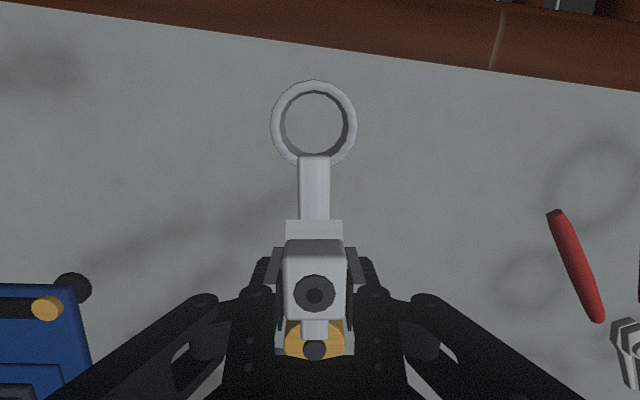

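A is gripped squarely with its hub centred at (315,290) in the view. I'll lift it and carry it above the middle knife.

Emit:
arm_command:
  targets:
    - {"x": 0,"y": 0,"z": -0.04,"ax": 0,"ay": 0,"az": 0,"jaw": 0.02}
    - {"x": -0.005,"y": -0.015,"z": -0.09,"ax": 0,"ay": 0,"az": 0.5,"jaw": 0.02}
    - {"x": -0.02,"y": -0.05,"z": -0.13,"ax": 0,"ay": 0,"az": 1,"jaw": 0.02}
    - {"x": -0.037,"y": -0.095,"z": -0.14,"ax": 0,"ay": 0,"az": 1.5,"jaw": 0.02}
    - {"x": -0.055,"y": -0.142,"z": -0.14,"ax": 0,"ay": 0,"az": 1.5,"jaw": 0.02}
    - {"x": -0.073,"y": -0.19,"z": -0.14,"ax": 0,"ay": 0,"az": 1.5,"jaw": 0.02}
    - {"x": -0.09,"y": -0.235,"z": -0.14,"ax": 0,"ay": 0,"az": 1.5,"jaw": 0.02}
    - {"x": -0.102,"y": -0.262,"z": -0.14,"ax": 0,"ay": 0,"az": 1.5,"jaw": 0.02}
    - {"x": -0.106,"y": -0.272,"z": -0.13,"ax": 0,"ay": 0,"az": 1.5,"jaw": 0.02}
    - {"x": -0.106,"y": -0.272,"z": -0.12,"ax": 0,"ay": 0,"az": 1.5,"jaw": 0.02}

```text
t: 4.05
tcp_pos: [0.579, 0.0959, 0.1471]
tcp_rot: [-0.05, 0.999, 0.0, -0.001]
ft_force: [-0.2, 0.9, -2.7]
grip_width: 0.32
finger_force: 50.1
```

```bash
cat >> h.py <<'E'
def held(tag):
    "held arm: hub top plane relative to TCP, from the wrist camera"
    k=cal("wrist"); s=r.get_state(); im,d=imaging.snapshot("wrist"); W=cloud(d,"wrist",k); cv2.imwrite(f"pics/{tag}.png",im)
    R=Ro.from_quat(s['tcp_rot']).as_matrix(); T=(W-s['tcp_pos'])@R
    H,S,V=hsvm(im); g=(abs(T[...,1])<.010)&(abs(T[...,0])<.03)&(T[...,2]<-.020)&(T[...,2]>-.045)
    print(tag,'hub top in tool: x',np.percentile(T[g][:,0],[1,50,99]).round(4),'z',np.percentile(T[g][:,2],[5,50,95]).round(4))
    b=(abs(T[...,1])<.025)&(T[...,0]>.035)&(T[...,0]<.10)&(abs(T[...,2])<.02)
    e=(abs(T[...,1])<.025)&(T[...,0]<-.035)&(T[...,0]>-.10)&(abs(T[...,2])<.02)
    for q in(b,e):
        if q.sum()>20: print(' end x',np.percentile(T[q][:,0],[1,50,99]).round(4),'y',T[q][:,1].mean().round(4),'z',np.percentile(T[q][:,2],[5,20]).round(4),q.sum())
    return s
E
python3 - <<'E'
from h import *
s=held('A3'); print(s['ft_force'])
go(.5793,.0957,.067,95.86)
E
```

```text
A3 hub top in tool: x [-0.0133  0.0064  0.0175] z [-0.0331 -0.0301 -0.0235]
 end x [0.0356 0.0598 0.0868] y 0.0004 z [-0.0005  0.0004] 4093
 end x [-0.0688 -0.0546 -0.0374] y 0.0005 z [-0.     0.001] 2244
[-0.20608133  0.88303747 -2.74050216]
shift [-1.5 -0.8 78.2] mm az -0.0567872430581815 cur 95.8 tcp [0.5781 0.0963 0.1452] t 4.1 j6 -1.98 gw 0.31536451327957776 tilt [-0.004 -0.    -1.   ]
```

Emit:
arm_command:
  targets:
    - {"x": -0.002,"y": -0.0005,"z": 0.02,"ax": 0,"ay": 0,"az": 0,"jaw": 0.02}
    - {"x": -0.002,"y": -0.0005,"z": 0.04,"ax": 0,"ay": 0,"az": 0,"jaw": 0.02}
    - {"x": -0.002,"y": -0.0005,"z": 0.055,"ax": 0,"ay": 0,"az": 0,"jaw": 0.02}
    - {"x": -0.002,"y": -0.0005,"z": 0.065,"ax": 0,"ay": 0,"az": 0,"jaw": 0.02}
    - {"x": -0.002,"y": -0.0005,"z": 0.07,"ax": 0,"ay": 0,"az": 0,"jaw": 0.02}
    - {"x": -0.002,"y": -0.0005,"z": 0.074,"ax": 0,"ay": 0,"az": 0,"jaw": 0.02}
    - {"x": -0.002,"y": -0.0005,"z": 0.077,"ax": 0,"ay": 0,"az": 0,"jaw": 0.02}
    - {"x": -0.002,"y": -0.0005,"z": 0.079,"ax": 0,"ay": 0,"az": 0,"jaw": 0.02}
    - {"x": -0.002,"y": -0.0005,"z": 0.08,"ax": 0,"ay": 0,"az": 0,"jaw": 0.02}
    - {"x": -0.002,"y": -0.0005,"z": 0.081,"ax": 0,"ay": 0,"az": 0,"jaw": 0.02}

```text
t: 5.35
tcp_pos: [0.5814, 0.0956, 0.0674]
tcp_rot: [-0.051, 0.999, 0.0, 0.0]
ft_force: [0.7, 0.1, -2.2]
grip_width: 0.319
finger_force: 50.2
```

Run:
```python
from h import *
im,_=imaging.snapshot("side"); cv2.imwrite("pics/A4.png",cv2.resize(im[150:260,250:400],None,fx=4,fy=4))
s=held('A4w'); print(s['ft_force'])
go(.5793,.0957,.067,95.86)
```

```text
A4w hub top in tool: x [-0.0133  0.0064  0.0175] z [-0.0331 -0.0301 -0.0236]
 end x [0.0356 0.0598 0.0868] y 0.0004 z [-0.0006  0.0003] 4096
 end x [-0.0687 -0.0545 -0.0373] y 0.0005 z [-0.0001  0.0009] 2247
[ 0.1795624  -0.46393544 -2.43193372]
shift [2.  0.3 0.2] mm az -0.059762588490244184 cur 95.8 tcp [0.5813 0.0956 0.0672] t 5.45 j6 -1.97 gw 0.31891735469117083 tilt [-0.  0. -1.]
```

View pics/A4.png

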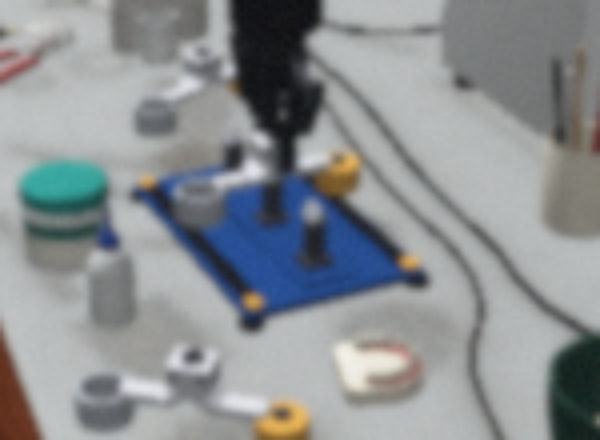

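A is over the middle knife with no contact yet. I'll ease it down.

Emit:
arm_command:
  targets:
    - {"x": 0.001,"y": 0,"z": 0.0005,"ax": 0,"ay": 0,"az": 0,"jaw": 0.02}
    - {"x": 0.001,"y": 0,"z": 0.001,"ax": 0,"ay": 0,"az": 0,"jaw": 0.02}
    - {"x": 0.001,"y": 0,"z": 0.0015,"ax": 0,"ay": 0,"az": 0,"jaw": 0.02}
    - {"x": 0.001,"y": 0,"z": 0.002,"ax": 0,"ay": 0,"az": 0,"jaw": 0.02}
    - {"x": 0.001,"y": 0,"z": 0.0025,"ax": 0,"ay": 0,"az": 0,"jaw": 0.02}
    - {"x": 0.001,"y": 0,"z": 0.003,"ax": 0,"ay": 0,"az": 0,"jaw": 0.02}
    - {"x": 0.001,"y": 0,"z": 0.0035,"ax": 0,"ay": 0,"az": 0,"jaw": 0.02}
    - {"x": 0.001,"y": 0,"z": 0.004,"ax": 0,"ay": 0,"az": 0,"jaw": 0.02}
    - {"x": 0.001,"y": 0,"z": 0.004,"ax": 0,"ay": 0,"az": 0,"jaw": 0.02}
    - {"x": 0.001,"y": 0,"z": 0.004,"ax": 0,"ay": 0,"az": 0,"jaw": 0.02}

```text
t: 6.7
tcp_pos: [0.5811, 0.0956, 0.0659]
tcp_rot: [-0.051, 0.999, -0.0, 0.001]
ft_force: [-3.0, 1.1, 10.3]
grip_width: 0.319
finger_force: 51.8
```

Contact at TCP z = 0.066. I'll relieve the load, release and lift straight up.

Emit:
arm_command:
  targets:
    - {"x": 0.0008,"y": 0,"z": -0.001,"ax": 0,"ay": 0,"az": 0,"jaw": 0.02}
    - {"x": 0.0008,"y": 0,"z": -0.002,"ax": 0,"ay": 0,"az": 0,"jaw": 0.025}
    - {"x": 0.0008,"y": 0,"z": -0.002,"ax": 0,"ay": 0,"az": 0,"jaw": 0.036}
    - {"x": 0.0008,"y": 0,"z": -0.002,"ax": 0,"ay": 0,"az": 0,"jaw": 0.045}
    - {"x": 0.0008,"y": 0,"z": -0.002,"ax": 0,"ay": 0,"az": 0,"jaw": 0.05}
    - {"x": 0.0008,"y": 0,"z": -0.002,"ax": 0,"ay": 0,"az": 0,"jaw": 0.05}
    - {"x": 0.0008,"y": 0,"z": -0.02,"ax": 0,"ay": 0,"az": 0,"jaw": 0.05}
    - {"x": 0.0008,"y": 0,"z": -0.05,"ax": 0,"ay": 0,"az": 0,"jaw": 0.05}
    - {"x": 0.0008,"y": 0,"z": -0.09,"ax": 0,"ay": 0,"az": 0,"jaw": 0.06}
    - {"x": 0.0008,"y": 0,"z": -0.13,"ax": 0,"ay": 0,"az": 0,"jaw": 0.07}

```text
t: 7.95
tcp_pos: [0.5796, 0.0953, 0.1962]
tcp_rot: [-0.051, 0.999, 0.0, 0.001]
ft_force: [-0.3, -0.2, -0.2]
grip_width: 0.823
finger_force: 0.0
```

Run:
```python
from h import *
hub('A5',.5793,.0957,.036,.04)
go(.601,.363,.2,107)
```

```text
A5 hub 576.0 96.0 (28.8, 28.7) 6.3 mean [0.5759 0.0958 0.0965] brass [nan nan nan] 0 yaw hub->brass nan dist nan
shift [-46.3 264.5   3.7] mm az -11.198439393530961 cur 95.8 tcp [0.5816 0.0951 0.2031] t 8.0 j6 -1.97 gw 0.8155430051475997 tilt [ 0.01   0.002 -1.   ]
```

View pics/A5.png

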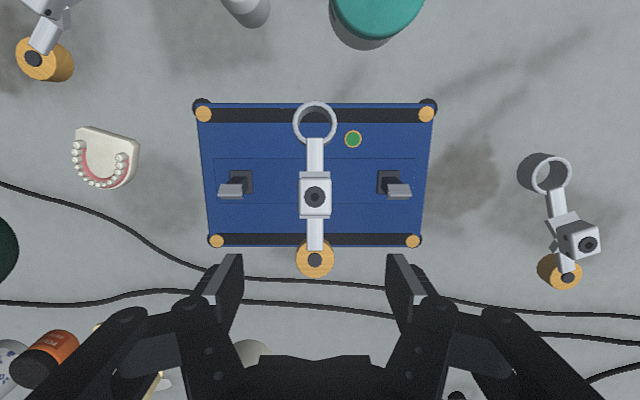

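A hangs on the middle knife (hub at pixel (315,196)), and B is visible at (580,240). I'll go to hover over B.

Emit:
arm_command:
  targets:
    - {"x": -0.006,"y": 0.035,"z": 0,"ax": 0,"ay": 0,"az": -2,"jaw": 0.07}
    - {"x": -0.014,"y": 0.08,"z": 0,"ax": 0,"ay": 0,"az": -4,"jaw": 0.07}
    - {"x": -0.022,"y": 0.13,"z": 0,"ax": 0,"ay": 0,"az": -6,"jaw": 0.07}
    - {"x": -0.03,"y": 0.18,"z": 0,"ax": 0,"ay": 0,"az": -8,"jaw": 0.07}
    - {"x": -0.038,"y": 0.225,"z": 0,"ax": 0,"ay": 0,"az": -10,"jaw": 0.07}
    - {"x": -0.044,"y": 0.255,"z": 0,"ax": 0,"ay": 0,"az": -11,"jaw": 0.07}
    - {"x": -0.046,"y": 0.264,"z": 0,"ax": 0,"ay": 0,"az": -11,"jaw": 0.07}
    - {"x": -0.046,"y": 0.264,"z": 0,"ax": 0,"ay": 0,"az": -11,"jaw": 0.07}
    - {"x": -0.046,"y": 0.264,"z": 0,"ax": 0,"ay": 0,"az": -11,"jaw": 0.07}
    - {"x": -0.046,"y": 0.264,"z": 0,"ax": 0,"ay": 0,"az": -11,"jaw": 0.07}

```text
t: 9.25
tcp_pos: [0.5989, 0.3618, 0.1939]
tcp_rot: [-0.146, 0.989, 0.0, 0.0]
ft_force: [0.0, 0.4, -0.2]
grip_width: 0.82
finger_force: 0.0
```

Run:
```python
from h import *
hub('B1',.601,.363)
go(.601,.363,.03,107)
```

```text
B1 hub 605.6 370.2 (31.9, 29.0) 26.9 mean [0.6043 0.3697 0.0605] brass [0.6624 0.3989 0.0247] 487 yaw hub->brass 26.8 dist 0.0636
shift [ -2.3   0.4 163.8] mm az -0.2538108628632614 cur 106.75 tcp [0.5988 0.3619 0.1938] t 9.3 j6 -2.11 gw 0.8180246530210339 tilt [ 0.  0. -1.]
```

Emit:
arm_command:
  targets:
    - {"x": -0.0089,"y": 0.006,"z": 0.04,"ax": 0,"ay": 0,"az": -10,"jaw": 0.07}
    - {"x": -0.0089,"y": 0.006,"z": 0.09,"ax": 0,"ay": 0,"az": -10,"jaw": 0.07}
    - {"x": -0.0089,"y": 0.006,"z": 0.135,"ax": 0,"ay": 0,"az": -10,"jaw": 0.07}
    - {"x": -0.0089,"y": 0.006,"z": 0.165,"ax": 0,"ay": 0,"az": -10,"jaw": 0.07}
    - {"x": -0.0089,"y": 0.006,"z": 0.165,"ax": 0,"ay": 0,"az": -10,"jaw": 0.05}
    - {"x": -0.0089,"y": 0.006,"z": 0.165,"ax": 0,"ay": 0,"az": -10,"jaw": 0.035}
    - {"x": -0.0089,"y": 0.006,"z": 0.165,"ax": 0,"ay": 0,"az": -10,"jaw": 0.02}
    - {"x": -0.0089,"y": 0.006,"z": 0.165,"ax": 0,"ay": 0,"az": -10,"jaw": 0.02}
    - {"x": -0.0089,"y": 0.006,"z": 0.165,"ax": 0,"ay": 0,"az": -10,"jaw": 0.02}
    - {"x": -0.0089,"y": 0.006,"z": 0.165,"ax": 0,"ay": 0,"az": -10,"jaw": 0.02}
  force: 50

```text
t: 10.55
tcp_pos: [0.6066, 0.3716, 0.0312]
tcp_rot: [-0.232, 0.973, 0.001, 0.002]
ft_force: [-1.4, -1.3, 6.5]
grip_width: 0.315
finger_force: 50.4
```

Run:
```python
from h import *
s=held('B2'); print(s['ft_force'])
go(.5716+.001,.1728,.15,95.86)
```

```text
B2 hub top in tool: x [-0.0137  0.0062  0.0175] z [-0.0329 -0.0299 -0.0238]
 end x [0.0357 0.0599 0.087 ] y 0.0002 z [-0.0004  0.0005] 4092
 end x [-0.0699 -0.0547 -0.0376] y 0.0003 z [0.0002 0.0012] 2243
[-1.37366734 -1.28856488  6.492998  ]
shift [ 119.6 -162.1 -119.3] mm az 20.95241280047476 cur 116.81 tcp [0.6066 0.3717 0.0312] t 10.6 j6 -1.93 gw 0.3229082130874711 tilt [ 0.003  0.002 -1.   ]
```

Emit:
arm_command:
  targets:
    - {"x": 0,"y": 0,"z": -0.04,"ax": 0,"ay": 0,"az": 0,"jaw": 0.02}
    - {"x": 0.005,"y": -0.007,"z": -0.09,"ax": 0,"ay": 0,"az": 0,"jaw": 0.02}
    - {"x": 0.022,"y": -0.03,"z": -0.125,"ax": 0,"ay": 0,"az": 3,"jaw": 0.02}
    - {"x": 0.045,"y": -0.06,"z": -0.13,"ax": 0,"ay": 0,"az": 7,"jaw": 0.02}
    - {"x": 0.068,"y": -0.092,"z": -0.13,"ax": 0,"ay": 0,"az": 12,"jaw": 0.02}
    - {"x": 0.09,"y": -0.122,"z": -0.13,"ax": 0,"ay": 0,"az": 16,"jaw": 0.02}
    - {"x": 0.108,"y": -0.147,"z": -0.13,"ax": 0,"ay": 0,"az": 20,"jaw": 0.02}
    - {"x": 0.118,"y": -0.16,"z": -0.13,"ax": 0,"ay": 0,"az": 21,"jaw": 0.02}
    - {"x": 0.1196,"y": -0.1621,"z": -0.125,"ax": 0,"ay": 0,"az": 21,"jaw": 0.02}
    - {"x": 0.1196,"y": -0.1621,"z": -0.12,"ax": 0,"ay": 0,"az": 21,"jaw": 0.02}

```text
t: 11.85
tcp_pos: [0.5716, 0.173, 0.1476]
tcp_rot: [-0.051, 0.999, 0.0, -0.0]
ft_force: [0.0, -0.4, -2.4]
grip_width: 0.32
finger_force: 49.8
```

Run:
```python
from h import *
go(.5716+.001,.1728,.0665,95.86)
```

```text
shift [-1.  -0.3 81.1] mm az -0.008121478569037777 cur 95.85 tcp [0.5716 0.173  0.1476] t 11.85 j6 -2.1 gw 0.3197791880003204 tilt [-0.001  0.    -1.   ]
```

Emit:
arm_command:
  targets:
    - {"x": -0.0005,"y": -0.0003,"z": 0.025,"ax": 0,"ay": 0,"az": 0,"jaw": 0.02}
    - {"x": -0.0005,"y": -0.0003,"z": 0.05,"ax": 0,"ay": 0,"az": 0,"jaw": 0.02}
    - {"x": -0.0005,"y": -0.0003,"z": 0.065,"ax": 0,"ay": 0,"az": 0,"jaw": 0.02}
    - {"x": -0.0005,"y": -0.0003,"z": 0.073,"ax": 0,"ay": 0,"az": 0,"jaw": 0.02}
    - {"x": -0.0005,"y": -0.0003,"z": 0.077,"ax": 0,"ay": 0,"az": 0,"jaw": 0.02}
    - {"x": -0.0005,"y": -0.0003,"z": 0.079,"ax": 0,"ay": 0,"az": 0,"jaw": 0.02}
    - {"x": -0.0005,"y": -0.0003,"z": 0.08,"ax": 0,"ay": 0,"az": 0,"jaw": 0.02}
    - {"x": -0.0005,"y": -0.0003,"z": 0.081,"ax": 0,"ay": 0,"az": 0,"jaw": 0.02}
    - {"x": -0.0005,"y": -0.0003,"z": 0.082,"ax": 0,"ay": 0,"az": 0,"jaw": 0.02}
    - {"x": -0.0005,"y": -0.0003,"z": 0.083,"ax": 0,"ay": 0,"az": 0,"jaw": 0.02}

```text
t: 13.1
tcp_pos: [0.5734, 0.1724, 0.0666]
tcp_rot: [-0.051, 0.999, 0.0, 0.002]
ft_force: [2.0, -0.5, 3.5]
grip_width: 0.318
finger_force: 50.3
```

Emit:
arm_command:
  targets:
    - {"x": -0.001,"y": 0,"z": -0.0005,"ax": 0,"ay": 0,"az": 0,"jaw": 0.02}
    - {"x": -0.001,"y": 0,"z": -0.0005,"ax": 0,"ay": 0,"az": 0,"jaw": 0.025}
    - {"x": -0.001,"y": 0,"z": -0.0005,"ax": 0,"ay": 0,"az": 0,"jaw": 0.036}
    - {"x": -0.001,"y": 0,"z": -0.0005,"ax": 0,"ay": 0,"az": 0,"jaw": 0.045}
    - {"x": -0.001,"y": 0,"z": -0.0005,"ax": 0,"ay": 0,"az": 0,"jaw": 0.05}
    - {"x": -0.001,"y": 0,"z": -0.0005,"ax": 0,"ay": 0,"az": 0,"jaw": 0.05}
    - {"x": -0.001,"y": 0,"z": -0.02,"ax": 0,"ay": 0,"az": 0,"jaw": 0.05}
    - {"x": -0.001,"y": 0,"z": -0.05,"ax": 0,"ay": 0,"az": 0,"jaw": 0.05}
    - {"x": -0.001,"y": 0,"z": -0.09,"ax": 0,"ay": 0,"az": 0,"jaw": 0.06}
    - {"x": -0.001,"y": 0,"z": -0.13,"ax": 0,"ay": 0,"az": 0,"jaw": 0.07}

```text
t: 14.35
tcp_pos: [0.5734, 0.1721, 0.1983]
tcp_rot: [-0.051, 0.999, 0.0, 0.001]
ft_force: [0.5, -0.3, -0.5]
grip_width: 0.82
finger_force: 0.0
```

Run:
```python
from h import *
go(.434,-.146,.2,45)
```

```text
shift [ 170.8 -302.4   -2. ] mm az 50.80089912695081 cur 95.8 tcp [0.5734 0.1721 0.1983] t 14.35 j6 -2.1 gw 0.8204206615543762 tilt [ 0.001  0.    -1.   ]
```

Emit:
arm_command:
  targets:
    - {"x": 0.015,"y": -0.027,"z": 0,"ax": 0,"ay": 0,"az": 5,"jaw": 0.07}
    - {"x": 0.04,"y": -0.07,"z": 0,"ax": 0,"ay": 0,"az": 11,"jaw": 0.07}
    - {"x": 0.065,"y": -0.115,"z": 0,"ax": 0,"ay": 0,"az": 18,"jaw": 0.07}
    - {"x": 0.09,"y": -0.16,"z": 0,"ax": 0,"ay": 0,"az": 26,"jaw": 0.07}
    - {"x": 0.116,"y": -0.205,"z": 0,"ax": 0,"ay": 0,"az": 34,"jaw": 0.07}
    - {"x": 0.14,"y": -0.248,"z": 0,"ax": 0,"ay": 0,"az": 42,"jaw": 0.07}
    - {"x": 0.161,"y": -0.285,"z": 0,"ax": 0,"ay": 0,"az": 48,"jaw": 0.07}
    - {"x": 0.17,"y": -0.302,"z": 0,"ax": 0,"ay": 0,"az": 51,"jaw": 0.07}
    - {"x": 0.1708,"y": -0.3024,"z": 0,"ax": 0,"ay": 0,"az": 51,"jaw": 0.07}
    - {"x": 0.1708,"y": -0.3024,"z": 0,"ax": 0,"ay": 0,"az": 51,"jaw": 0.07}

```text
t: 15.6
tcp_pos: [0.4341, -0.1456, 0.1961]
tcp_rot: [0.384, 0.923, 0.0, 0.0]
ft_force: [0.6, 0.2, 0.1]
grip_width: 0.816
finger_force: 0.0
```

Run:
```python
from h import *
hub('C1',.434,-.146)
go(.434,-.146,.03,45)
```

```text
C1 hub 436.7 -140.6 (29.1, 32.3) 55.4 mean [ 0.4357 -0.1398  0.0605] brass [ 0.4888 -0.1766  0.0246] 524 yaw hub->brass -34.6 dist 0.0634
shift [ -0.3  -0.7 165.8] mm az -0.1257013372353697 cur 44.87 tcp [ 0.4342 -0.1453  0.1958] t 15.65 j6 -2.48 gw 0.821618316382783 tilt [ 0.001  0.    -1.   ]
```

Emit:
arm_command:
  targets:
    - {"x": 0.0016,"y": 0.0051,"z": 0.04,"ax": 0,"ay": 0,"az": -10.5,"jaw": 0.07}
    - {"x": 0.0016,"y": 0.0051,"z": 0.09,"ax": 0,"ay": 0,"az": -10.5,"jaw": 0.07}
    - {"x": 0.0016,"y": 0.0051,"z": 0.135,"ax": 0,"ay": 0,"az": -10.5,"jaw": 0.07}
    - {"x": 0.0016,"y": 0.0051,"z": 0.167,"ax": 0,"ay": 0,"az": -10.5,"jaw": 0.07}
    - {"x": 0.0016,"y": 0.0051,"z": 0.167,"ax": 0,"ay": 0,"az": -10.5,"jaw": 0.05}
    - {"x": 0.0016,"y": 0.0051,"z": 0.167,"ax": 0,"ay": 0,"az": -10.5,"jaw": 0.035}
    - {"x": 0.0016,"y": 0.0051,"z": 0.167,"ax": 0,"ay": 0,"az": -10.5,"jaw": 0.02}
    - {"x": 0.0016,"y": 0.0051,"z": 0.167,"ax": 0,"ay": 0,"az": -10.5,"jaw": 0.02}
    - {"x": 0.0016,"y": 0.0051,"z": 0.167,"ax": 0,"ay": 0,"az": -10.5,"jaw": 0.02}
    - {"x": 0.0016,"y": 0.0051,"z": 0.167,"ax": 0,"ay": 0,"az": -10.5,"jaw": 0.02}
  force: 50

```text
t: 16.9
tcp_pos: [0.4378, -0.1411, 0.0305]
tcp_rot: [0.298, 0.955, 0.0, 0.002]
ft_force: [-0.9, 1.6, 5.5]
grip_width: 0.317
finger_force: 50.5
```

Run:
```python
from h import *
s=held('C2'); print(s['ft_force'])
go(.5871+.0015,.0180,.15,95.86)
```

```text
C2 hub top in tool: x [-0.0134  0.0062  0.0172] z [-0.0336 -0.0306 -0.0237]
 end x [0.0357 0.0597 0.0867] y 0.0007 z [-0.001  -0.0001] 4103
 end x [-0.0674 -0.0544 -0.038 ] y 0.0008 z [-0.0005  0.0005] 2138
[-0.92333727  1.61401069  5.47077115]
shift [ -33.9  216.9 -118.9] mm az -40.53373562030117 cur 55.33 tcp [ 0.4378 -0.1411  0.0305] t 16.95 j6 -2.31 gw 0.31567041187673267 tilt [ 0.004 -0.    -1.   ]
```

Emit:
arm_command:
  targets:
    - {"x": 0,"y": 0,"z": -0.04,"ax": 0,"ay": 0,"az": 0,"jaw": 0.02}
    - {"x": -0.001,"y": 0.008,"z": -0.09,"ax": 0,"ay": 0,"az": -4,"jaw": 0.02}
    - {"x": -0.006,"y": 0.038,"z": -0.13,"ax": 0,"ay": 0,"az": -9,"jaw": 0.02}
    - {"x": -0.013,"y": 0.08,"z": -0.14,"ax": 0,"ay": 0,"az": -16,"jaw": 0.02}
    - {"x": -0.02,"y": 0.125,"z": -0.14,"ax": 0,"ay": 0,"az": -24,"jaw": 0.02}
    - {"x": -0.026,"y": 0.168,"z": -0.14,"ax": 0,"ay": 0,"az": -32,"jaw": 0.02}
    - {"x": -0.031,"y": 0.2,"z": -0.14,"ax": 0,"ay": 0,"az": -38,"jaw": 0.02}
    - {"x": -0.0335,"y": 0.214,"z": -0.135,"ax": 0,"ay": 0,"az": -40.5,"jaw": 0.02}
    - {"x": -0.0339,"y": 0.2169,"z": -0.125,"ax": 0,"ay": 0,"az": -40.5,"jaw": 0.02}
    - {"x": -0.0339,"y": 0.2169,"z": -0.12,"ax": 0,"ay": 0,"az": -40.5,"jaw": 0.02}

```text
t: 18.2
tcp_pos: [0.5868, 0.0173, 0.1469]
tcp_rot: [-0.05, 0.999, -0.0, -0.001]
ft_force: [-0.1, -0.3, -3.1]
grip_width: 0.321
finger_force: 50.2
```

Run:
```python
from h import *
go(.5871+.0015,.0180,.0665,95.86)
```

```text
shift [-2.   0.5 80.4] mm az -0.15035737403508165 cur 95.71 tcp [0.5868 0.0173 0.1469] t 18.2 j6 -1.84 gw 0.3208093028508941 tilt [-0.002 -0.    -1.   ]
```

Emit:
arm_command:
  targets:
    - {"x": -0.001,"y": 0.0004,"z": 0.025,"ax": 0,"ay": 0,"az": 0,"jaw": 0.02}
    - {"x": -0.001,"y": 0.0004,"z": 0.05,"ax": 0,"ay": 0,"az": 0,"jaw": 0.02}
    - {"x": -0.001,"y": 0.0004,"z": 0.065,"ax": 0,"ay": 0,"az": 0,"jaw": 0.02}
    - {"x": -0.001,"y": 0.0004,"z": 0.073,"ax": 0,"ay": 0,"az": 0,"jaw": 0.02}
    - {"x": -0.001,"y": 0.0004,"z": 0.077,"ax": 0,"ay": 0,"az": 0,"jaw": 0.02}
    - {"x": -0.001,"y": 0.0004,"z": 0.079,"ax": 0,"ay": 0,"az": 0,"jaw": 0.02}
    - {"x": -0.001,"y": 0.0004,"z": 0.08,"ax": 0,"ay": 0,"az": 0,"jaw": 0.02}
    - {"x": -0.001,"y": 0.0004,"z": 0.081,"ax": 0,"ay": 0,"az": 0,"jaw": 0.02}
    - {"x": -0.001,"y": 0.0004,"z": 0.082,"ax": 0,"ay": 0,"az": 0,"jaw": 0.02}
    - {"x": -0.001,"y": 0.0004,"z": 0.083,"ax": 0,"ay": 0,"az": 0,"jaw": 0.02}

```text
t: 19.45
tcp_pos: [0.5889, 0.0183, 0.0664]
tcp_rot: [-0.051, 0.999, -0.0, 0.0]
ft_force: [-4.0, 0.5, 6.5]
grip_width: 0.316
finger_force: 51.1
```

Emit:
arm_command:
  targets:
    - {"x": 0.001,"y": 0,"z": -0.001,"ax": 0,"ay": 0,"az": 0,"jaw": 0.02}
    - {"x": 0.001,"y": 0,"z": -0.001,"ax": 0,"ay": 0,"az": 0,"jaw": 0.025}
    - {"x": 0.001,"y": 0,"z": -0.001,"ax": 0,"ay": 0,"az": 0,"jaw": 0.036}
    - {"x": 0.001,"y": 0,"z": -0.001,"ax": 0,"ay": 0,"az": 0,"jaw": 0.045}
    - {"x": 0.001,"y": 0,"z": -0.001,"ax": 0,"ay": 0,"az": 0,"jaw": 0.05}
    - {"x": 0.001,"y": 0,"z": -0.001,"ax": 0,"ay": 0,"az": 0,"jaw": 0.05}
    - {"x": 0.001,"y": 0,"z": -0.02,"ax": 0,"ay": 0,"az": 0,"jaw": 0.05}
    - {"x": 0.001,"y": 0,"z": -0.05,"ax": 0,"ay": 0,"az": 0,"jaw": 0.05}
    - {"x": 0.001,"y": 0.02,"z": -0.09,"ax": 0,"ay": 0,"az": 0,"jaw": 0.06}
    - {"x": 0.001,"y": 0.06,"z": -0.13,"ax": 0,"ay": 0,"az": 0,"jaw": 0.07}

```text
t: 20.7
tcp_pos: [0.5817, 0.0775, 0.1983]
tcp_rot: [-0.049, 0.999, -0.0, 0.001]
ft_force: [1.2, -0.0, -0.8]
grip_width: 0.817
finger_force: 0.0
```

Emit:
arm_command:
  targets:
    - {"x": 0,"y": 0.018,"z": -0.02,"ax": 0,"ay": 0,"az": 0,"jaw": 0.07}
    - {"x": 0,"y": 0.018,"z": -0.02,"ax": 0,"ay": 0,"az": 0,"jaw": 0.07}
    - {"x": 0,"y": 0.018,"z": -0.02,"ax": 0,"ay": 0,"az": 0,"jaw": 0.07}
    - {"x": 0,"y": 0.018,"z": -0.02,"ax": 0,"ay": 0,"az": 0,"jaw": 0.07}
    - {"x": 0,"y": 0.018,"z": -0.02,"ax": 0,"ay": 0,"az": 0,"jaw": 0.07}
    - {"x": 0,"y": 0.018,"z": -0.02,"ax": 0,"ay": 0,"az": 0,"jaw": 0.07}
    - {"x": 0,"y": 0.018,"z": -0.02,"ax": 0,"ay": 0,"az": 0,"jaw": 0.07}
    - {"x": 0,"y": 0.018,"z": -0.02,"ax": 0,"ay": 0,"az": 0,"jaw": 0.07}
    - {"x": 0,"y": 0.018,"z": -0.02,"ax": 0,"ay": 0,"az": 0,"jaw": 0.07}
    - {"x": 0,"y": 0.018,"z": -0.02,"ax": 0,"ay": 0,"az": 0,"jaw": 0.07}

```text
t: 21.95
tcp_pos: [0.5798, 0.0959, 0.2153]
tcp_rot: [-0.051, 0.999, 0.0, -0.0]
ft_force: [-0.2, -0.9, 0.5]
grip_width: 0.818
finger_force: 0.0
```

Run:
```python
from h import *
k=cal("wrist"); im,d=imaging.snapshot("wrist"); W=cloud(d,"wrist",k); cv2.imwrite("pics/D1.png",im); go(.5793,.0957,.2,95.86)
a=np.radians(5.86); c,s=np.cos(a),np.sin(a); D=W-[.5793,.0957,0]; X=D[...,0]*c+D[...,1]*s; Y=-D[...,0]*s+D[...,1]*c; Z=W[...,2]
for nm,y0 in dict(left=.078,mid=0,right=-.078).items():
    m=(abs(Y-y0)<.006)&(Z>.045)&(Z<.11)
    hubm=m&(abs(X)<.012)&(Z>.09)
    beam=m&(abs(X)>.02)&(abs(X)<.04)&(Z<.085)   # beam tops
    o=[np.polyfit(X[q],Z[q],1) for q in(hubm,)]
    f=[np.median(Z[m&(abs(X-q)<.004)]).round(4) if (m&(abs(X-q)<.004)).any() else None for q in(-.04,-.03,-.025,.025,.03,.04,.062)]
    print(nm,'hub tilt deg',np.degrees(np.arctan(o[0][0])).round(1),'z at x',f, 'hub mean X,Y',X[hubm].mean().round(4),np.median(Y[(abs(Y-y0)<.02)&(Z>.09)&(abs(X)<.02)]).round(4))
```

```text
shift [ 0.5 -0.2 15.3] mm az -0.056566207001722546 cur 95.8 tcp [0.5798 0.0959 0.2153] t 22.0 j6 -1.97 gw 0.8182153764682225 tilt [-0. -0. -1.]
left hub tilt deg 2.8 z at x [np.float64(0.0661), np.float64(0.0664), np.float64(0.0663), np.float64(0.0668), np.float64(0.0667), np.float64(0.0666), np.float64(0.0646)] hub mean X,Y -0.0007 0.0635
mid hub tilt deg 1.2 z at x [np.float64(0.0568), np.float64(0.0593), np.float64(0.0603), np.float64(0.0722), np.float64(0.0731), np.float64(0.0754), np.float64(0.0785)] hub mean X,Y -0.0009 -0.0002
right hub tilt deg 1.6 z at x [np.float64(0.0669), np.float64(0.0666), np.float64(0.0667), np.float64(0.066), np.float64(0.0659), np.float64(0.0658), np.float64(0.0633)] hub mean X,Y -0.0007 -0.0631
```

View pics/D1.png

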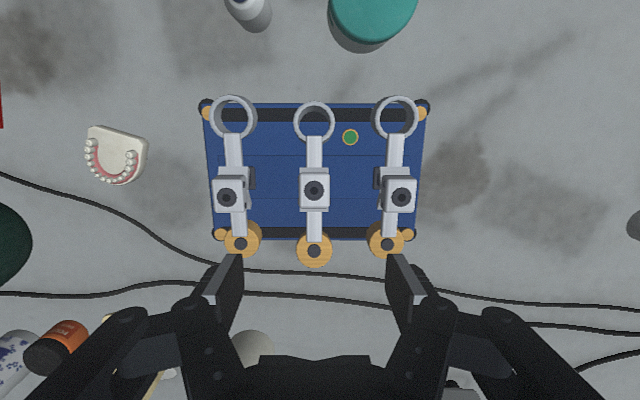

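The middle arm (pixel (314,190)) is tipped 13° with its ring down. The left and right arms read level, within about 0.5°. The middle one is the reject, so I'll tilt the tool to match it and grip it.

Emit:
arm_command:
  targets:
    - {"x": -0.0017,"y": 0,"z": 0.02,"ax": 0,"ay": -6.5,"az": 0,"jaw": 0.055}
    - {"x": -0.0017,"y": 0,"z": 0.06,"ax": 0,"ay": -13,"az": 0,"jaw": 0.055}
    - {"x": -0.0017,"y": 0,"z": 0.095,"ax": 0,"ay": -13,"az": 0,"jaw": 0.055}
    - {"x": -0.0017,"y": 0,"z": 0.125,"ax": 0,"ay": -13,"az": 0,"jaw": 0.055}
    - {"x": -0.0017,"y": 0,"z": 0.15,"ax": 0,"ay": -13,"az": 0,"jaw": 0.055}
    - {"x": -0.0017,"y": 0,"z": 0.15,"ax": 0,"ay": -13,"az": 0,"jaw": 0.05}
    - {"x": -0.0017,"y": 0,"z": 0.15,"ax": 0,"ay": -13,"az": 0,"jaw": 0.038}
    - {"x": -0.0017,"y": 0,"z": 0.15,"ax": 0,"ay": -13,"az": 0,"jaw": 0.02}
    - {"x": -0.0017,"y": 0,"z": 0.15,"ax": 0,"ay": -13,"az": 0,"jaw": 0.02}
    - {"x": -0.0017,"y": 0,"z": 0.15,"ax": 0,"ay": -13,"az": 0,"jaw": 0.02}
  force: 45

```text
t: 23.25
tcp_pos: [0.5824, 0.0964, 0.0672]
tcp_rot: [-0.05, 0.992, 0.006, 0.114]
ft_force: [-2.2, 0.4, 5.7]
grip_width: 0.317
finger_force: 46.8
```

Run:
```python
from h import *
s=held('E1'); print(s['ft_force'],s['finger_force'])
go(.5798,.0957,.2,95.86)
```

```text
E1 hub top in tool: x [-0.013   0.0066  0.0178] z [-0.0327 -0.0297 -0.0234]
 end x [0.0356 0.06   0.0871] y 0.0004 z [0.     0.0009] 4095
 end x [-0.0695 -0.0543 -0.0371] y 0.0005 z [0.0003 0.0013] 2302
[-2.16152838  0.4382559   5.71580441] 46.81733747944236
shift [ -27.7   -0.4 -130. ] mm az -0.04404831929296904 cur 95.82 tcp [0.5824 0.0964 0.0671] t 23.3 j6 -2.08 gw 0.31947579967689244 tilt [ 0.226  0.023 -0.974]
```

The grasp is square and aligned. I'll lift it and level the tool.

Emit:
arm_command:
  targets:
    - {"x": -0.002,"y": 0,"z": -0.01,"ax": 0,"ay": 0,"az": 0,"jaw": 0.02}
    - {"x": -0.0055,"y": 0,"z": -0.026,"ax": 0,"ay": 0,"az": 0,"jaw": 0.02}
    - {"x": -0.0107,"y": 0,"z": -0.05,"ax": 0,"ay": 0,"az": 0,"jaw": 0.02}
    - {"x": -0.016,"y": 0,"z": -0.075,"ax": 0,"ay": 0,"az": 0,"jaw": 0.02}
    - {"x": -0.021,"y": 0,"z": -0.1,"ax": 0,"ay": 0,"az": 0,"jaw": 0.02}
    - {"x": -0.0265,"y": 0,"z": -0.125,"ax": 0,"ay": 3,"az": 0,"jaw": 0.02}
    - {"x": -0.0277,"y": 0,"z": -0.13,"ax": 0,"ay": 7,"az": 0,"jaw": 0.02}
    - {"x": -0.0277,"y": 0,"z": -0.13,"ax": 0,"ay": 11,"az": 0,"jaw": 0.02}
    - {"x": -0.0277,"y": 0,"z": -0.13,"ax": 0,"ay": 13,"az": 0,"jaw": 0.02}
    - {"x": -0.0277,"y": 0,"z": -0.13,"ax": 0,"ay": 13,"az": 0,"jaw": 0.02}

```text
t: 24.55
tcp_pos: [0.5795, 0.0958, 0.1977]
tcp_rot: [-0.05, 0.999, -0.0, -0.0]
ft_force: [-0.7, -0.0, -2.7]
grip_width: 0.319
finger_force: 45.8
```

Run:
```python
from h import *
z=np.load("scene0.npz"); im,W=z['im'],z['W']; H,S,V=hsvm(im)
m=((H<6)|(H>174))&(S>150)&(V>90)&(W[...,2]>.018)&(W[...,2]<.03)&(W[...,0]>.33)&(W[...,0]<.6)&(W[...,1]<-.2)&(W[...,1]>-.4)
print(cv2.minAreaRect((W[m][:,:2]*1000).astype(np.float32)))
go(.4555,-.294,.18,84)
print(r.get_state()['ft_force'])
```

```text
((455.57318115234375, -294.3020324707031), (89.5212631225586, 199.9816131591797), 83.21636199951172)
shift [ 162.6 -375.4   18. ] mm az 11.777754489410995 cur 95.78 tcp [0.5795 0.0958 0.1977] t 24.55 j6 -1.97 gw 0.31947670852719445 tilt [-0.001 -0.    -1.   ]
[-0.66688073 -0.01666384 -2.66546542]
```

Run:
```python
from h import *
for n in("scene","side"):
    W=np.load(f"{n}0.npz")['W']
    m=(W[...,0]>.3)&(W[...,0]<.8)&(W[...,1]<-.15)&(W[...,1]>-.7)&(W[...,2]>.1)
    P=W[m]
    for z0 in np.arange(.1,.6,.1):
        q=P[(P[:,2]>=z0)&(P[:,2]<z0+.1)]
        if len(q): print(n,z0.round(1),len(q),np.percentile(q,1,0).round(3),np.percentile(q,99,0).round(3))
```

```text
scene 0.1 635 [ 0.599 -0.699  0.101] [ 0.736 -0.432  0.199]
scene 0.2 1056 [ 0.599 -0.7    0.201] [ 0.797 -0.432  0.299]
scene 0.3 1522 [ 0.424 -0.699  0.304] [ 0.616 -0.439  0.399]
scene 0.4 3899 [ 0.429 -0.699  0.402] [ 0.605 -0.461  0.498]
scene 0.5 977 [ 0.501 -0.63   0.5  ] [ 0.583 -0.493  0.528]
side 0.1 735 [ 0.6   -0.7    0.101] [ 0.736 -0.441  0.199]
side 0.2 1325 [ 0.602 -0.7    0.201] [ 0.794 -0.44   0.299]
side 0.3 2062 [ 0.424 -0.7    0.326] [ 0.618 -0.444  0.399]
side 0.4 6048 [ 0.429 -0.7    0.402] [ 0.608 -0.464  0.498]
side 0.5 930 [ 0.499 -0.632  0.501] [ 0.567 -0.505  0.529]
```

Emit:
arm_command:
  targets:
    - {"x": 0.01,"y": -0.023,"z": 0,"ax": 0,"ay": 0,"az": 0,"jaw": 0.02}
    - {"x": 0.028,"y": -0.065,"z": 0,"ax": 0,"ay": 0,"az": 1,"jaw": 0.02}
    - {"x": 0.05,"y": -0.115,"z": 0,"ax": 0,"ay": 0,"az": 3,"jaw": 0.02}
    - {"x": 0.072,"y": -0.165,"z": 0,"ax": 0,"ay": 0,"az": 5,"jaw": 0.02}
    - {"x": 0.094,"y": -0.217,"z": 0,"ax": 0,"ay": 0,"az": 7,"jaw": 0.02}
    - {"x": 0.116,"y": -0.268,"z": 0,"ax": 0,"ay": 0,"az": 9,"jaw": 0.02}
    - {"x": 0.137,"y": -0.316,"z": 0.005,"ax": 0,"ay": 0,"az": 11,"jaw": 0.02}
    - {"x": 0.153,"y": -0.354,"z": 0.012,"ax": 0,"ay": 0,"az": 12,"jaw": 0.02}
    - {"x": 0.161,"y": -0.371,"z": 0.018,"ax": 0,"ay": 0,"az": 12,"jaw": 0.02}
    - {"x": 0.1626,"y": -0.3754,"z": 0.03,"ax": 0,"ay": 0,"az": 12,"jaw": 0.02}

```text
t: 25.8
tcp_pos: [0.4548, -0.295, 0.1685]
tcp_rot: [0.055, 0.999, -0.0, 0.001]
ft_force: [-0.1, 0.4, -1.8]
grip_width: 0.321
finger_force: 45.9
```

Run:
```python
from h import *
go(.4555,-.294,.034,83.5)
k=cal("wrist"); im,d=imaging.snapshot("wrist"); W=cloud(d,"wrist",k); cv2.imwrite("pics/F1.png",im); H,S,V=hsvm(im)
m=((H<6)|(H>174))&(S>150)&(V>60)&(W[...,2]<.03)&(W[...,2]>-.005)
print(cv2.minAreaRect((W[m][:,:2]*1000).astype(np.float32)))
```

```text
shift [ -0.4   1.2 134.5] mm az 0.2249008133223782 cur 83.72 tcp [ 0.4548 -0.295   0.1685] t 25.8 j6 -1.48 gw 0.32087087285486876 tilt [ 0.002 -0.001 -1.   ]
((420.2005310058594, -414.6612854003906), (348.40875244140625, 171.2239532470703), 79.88858032226562)
```

View pics/F1.png

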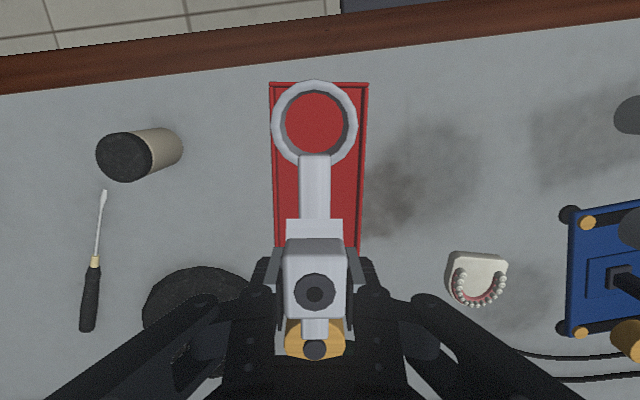

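The arm is over the tray and aligned with it (tray centreline at column 319, arm at 315). I'll lower it.

Emit:
arm_command:
  targets:
    - {"x": -0.003,"y": 0.001,"z": 0.03,"ax": 0,"ay": 0,"az": 0,"jaw": 0.02}
    - {"x": -0.003,"y": 0.001,"z": 0.065,"ax": 0,"ay": 0,"az": 0,"jaw": 0.02}
    - {"x": -0.003,"y": 0.001,"z": 0.095,"ax": 0,"ay": 0,"az": 0,"jaw": 0.02}
    - {"x": -0.003,"y": 0.001,"z": 0.115,"ax": 0,"ay": 0,"az": 0,"jaw": 0.02}
    - {"x": -0.003,"y": 0.001,"z": 0.125,"ax": 0,"ay": 0,"az": 0,"jaw": 0.02}
    - {"x": -0.003,"y": 0.001,"z": 0.13,"ax": 0,"ay": 0,"az": 0,"jaw": 0.02}
    - {"x": -0.003,"y": 0.001,"z": 0.133,"ax": 0,"ay": 0,"az": 0,"jaw": 0.02}
    - {"x": -0.003,"y": 0.001,"z": 0.135,"ax": 0,"ay": 0,"az": 0,"jaw": 0.02}
    - {"x": -0.003,"y": 0.001,"z": 0.136,"ax": 0,"ay": 0,"az": 0,"jaw": 0.02}
    - {"x": -0.003,"y": 0.001,"z": 0.137,"ax": 0,"ay": 0,"az": 0,"jaw": 0.02}

```text
t: 27.1
tcp_pos: [0.4592, -0.2937, 0.0352]
tcp_rot: [0.054, 0.999, -0.001, 0.001]
ft_force: [-8.9, 8.3, 18.4]
grip_width: 0.318
finger_force: 48.6
```

Emit:
arm_command:
  targets:
    - {"x": 0.001,"y": 0,"z": -0.001,"ax": 0,"ay": 0,"az": 0,"jaw": 0.02}
    - {"x": 0.001,"y": 0,"z": -0.0025,"ax": 0,"ay": 0,"az": 0,"jaw": 0.02}
    - {"x": 0.001,"y": 0,"z": -0.0025,"ax": 0,"ay": 0,"az": 0,"jaw": 0.03}
    - {"x": 0.001,"y": 0,"z": -0.0025,"ax": 0,"ay": 0,"az": 0,"jaw": 0.042}
    - {"x": 0.001,"y": 0,"z": -0.0025,"ax": 0,"ay": 0,"az": 0,"jaw": 0.055}
    - {"x": 0.001,"y": 0,"z": -0.0025,"ax": 0,"ay": 0,"az": 0,"jaw": 0.06}
    - {"x": 0.001,"y": 0,"z": -0.02,"ax": 0,"ay": 0,"az": 0,"jaw": 0.06}
    - {"x": 0.001,"y": 0,"z": -0.06,"ax": 0,"ay": 0,"az": 0,"jaw": 0.07}
    - {"x": 0.001,"y": 0,"z": -0.11,"ax": 0,"ay": 0,"az": 0,"jaw": 0.07}
    - {"x": 0.001,"y": 0,"z": -0.16,"ax": 0,"ay": 0,"az": 0,"jaw": 0.07}

```text
t: 28.35
tcp_pos: [0.4573, -0.2934, 0.1943]
tcp_rot: [0.054, 0.999, -0.0, 0.001]
ft_force: [1.0, -0.3, 0.3]
grip_width: 0.822
finger_force: 0.0
```

Emit:
arm_command:
  targets:
    - {"x": 0,"y": 0.03,"z": 0,"ax": 0,"ay": 0,"az": 0,"jaw": 0.07}
    - {"x": 0,"y": 0.06,"z": 0,"ax": 0,"ay": 0,"az": 0,"jaw": 0.07}
    - {"x": -0.01,"y": 0.08,"z": 0,"ax": 0,"ay": 0,"az": 0,"jaw": 0.07}
    - {"x": -0.02,"y": 0.1,"z": 0,"ax": 0,"ay": 0,"az": 0,"jaw": 0.07}
    - {"x": -0.02,"y": 0.1,"z": 0,"ax": 0,"ay": 0,"az": 0,"jaw": 0.07}
    - {"x": -0.02,"y": 0.1,"z": 0,"ax": 0,"ay": 0,"az": 0,"jaw": 0.07}
    - {"x": -0.02,"y": 0.1,"z": 0,"ax": 0,"ay": 0,"az": 0,"jaw": 0.07}
    - {"x": -0.02,"y": 0.1,"z": 0,"ax": 0,"ay": 0,"az": 0,"jaw": 0.07}
    - {"x": -0.02,"y": 0.1,"z": 0,"ax": 0,"ay": 0,"az": 0,"jaw": 0.07}
    - {"x": -0.02,"y": 0.1,"z": 0,"ax": 0,"ay": 0,"az": 0,"jaw": 0.07}

```text
t: 29.6
tcp_pos: [0.4881, -0.1962, 0.1912]
tcp_rot: [0.054, 0.999, -0.0, -0.0]
ft_force: [-0.1, 0.2, -0.6]
grip_width: 0.82
finger_force: 0.0
```

Run:
```python
from h import *
im,W=hub('G1',.457,-.294,.004)
X=W
from numpy import hypot
for nm,(a,b) in dict(ringL=(.5059,.1661),brassL=(.6333,.1791),ringR=(.5215,.0113),brassR=(.6488,.0243)).items(): pass
W2=W; m=(np.hypot(W[...,0]-.457,W[...,1]+.294)<.1)&(abs(W[...,1]+.294)<.03)&(W[...,2]>.03)&(W[...,2]<.045)
for lo,hi in((.38,.43),(.48,.54)):
    q=m&(W[...,0]>lo)&(W[...,0]<hi); print('beam z',lo,np.median(W[q][:,2]).round(4),q.sum())
k=cal("side"); s,d=imaging.snapshot("side"); V=cloud(d,"side",k); cv2.imwrite("pics/G2.png",cv2.resize(s[150:330,230:430],None,fx=3.3,fy=3.3))
c,sn=np.cos(np.radians(5.86)),np.sin(np.radians(5.86))
D=V-[.5793,.0957,0]; Xs=D[...,0]*c+D[...,1]*sn; Ys=-D[...,0]*sn+D[...,1]*c
for y0 in(.078,-.078):
    f=[]
    for x in(-.035,-.025,.025,.035):
        q=(abs(Xs-x)<.006)&(abs(Ys-y0)<.009)&(V[...,2]>.05)&(V[...,2]<.08); f.append((np.percentile(V[q][:,2],80).round(4) if q.any() else None))
    h=(abs(Xs)<.018)&(abs(Ys-y0)<.018)&(V[...,2]>.092); print('stand',y0,f,'hub top',np.median(V[h],0).round(4))
print(r.get_state()['t'],r.get_state()['tcp_pos'])
```

```text
G1 hub 457.2 -292.1 (29.2, 32.2) 83.7 mean [ 0.4565 -0.2908  0.0644] brass [ 0.5206 -0.2975  0.0285] 615 yaw hub->brass -4.9 dist 0.0637
beam z 0.38 0.034 792
beam z 0.48 0.0344 608
stand 0.078 [np.float64(0.0654), np.float64(0.0674), np.float64(0.066), None] hub top [0.5692 0.165  0.095 ]
stand -0.078 [np.float64(0.0653), np.float64(0.0679), np.float64(0.0649), np.float64(0.0652)] hub top [0.5983 0.005  0.093 ]
29.7 [ 0.48817538 -0.19606329  0.19114863]
```

View pics/G2.png

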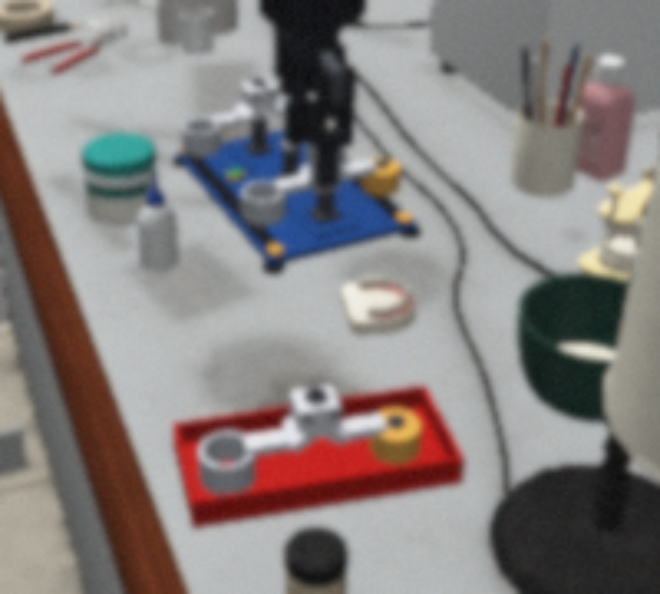

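The reject lies flat in the tray (hub at (316,410) in the crop). The other two hang level on the stand at (258,100) and (322,180), and the bystanders look undisturbed. I'm handing in.

```bash
python3 -c "
from rig import job
print(job.hand_in())"
```

```text
the job is handed in; nothing more can be done
None
```

The job is handed in: all three arms hung free together, the middle one tipped about 13° and now lies flat in the red tray, the other two hang level on the left and right knife edges, and nothing else looks moved (about 30 s used; no verdict was returned).

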